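Run down the wiring duct cover

ROBOT

A 6-joint arm with a two-finger parallel gripper is mounted at the origin on the work surface. World frame = base frame: x ahead of the robot, y to its left, z up, the work surface at z = 0. Lengths are in m, angles in rad, forces in N, time in s.
With the tool pointing down it reaches from about 0.275 to 0.825 m from the base axis. Payload 4.9 kg.
Tool frame: the origin (TCP) lies between the finger pads, 19 mm behind the fingertips; this is the grasp point; y points along the fingers, z is the direction in which the jaws open and shut, and the axes are right-handed (so a half turn about y gives the same grasp; the last joint's range is limited). The gripper opens to 85 mm and grips with 20 to 120 N. Pads are 22 mm wide; open, the fingers measure 114 mm over their backs; the gripper's body (76 mm by 85 mm) begins 54 mm behind the grasp point. The pads swing forward as they close: fully open they stand 13 mm farther back than shut.
Start: joints at [1.145, 0.326, -0.193, 1.052, 0, 1.437], TCP at [0.158, 0.527, 0.25] pointing down, gripper open.
Joint ranges: [-2.65, 2.65], [-0.97, 1.79], [-1.3, 1.35], [-1.93, 2.1], [-1.47, 1.37], [-3.14, 3.14]. Speed limits (rad/s): [2.57, 2.57, 3.14, 3.14, 3.14, 3.14].

INTERFACE

Orientations are given as [roll, pitch, yaw] about the fixed x, y, z axes, in that order (R = Rz(yaw) Ry(pitch) Rx(roll)).
In Python, from station import ctrl gives the robot as it stands.
- The arm moves only by the tool arm_command, never from a script. Its argument "rows" is a list of rows, each a list of 7 numbers: the opening, from 0 (shut) to 1 (fully open), then the shift along the tool's x, y, z each as a share of 200 mm, from -1 to 1, then the turn, a rotation vector about the tool's x, y, z each as a share of 180 degrees, from -1 to 1. A call has 1 to 8 rows; each row is the pose to reach, as a shift and turn from the pose measured when the call began, along the tool's axes at that moment, turning the shorter way round; what a row does not reach only later rows make up. A row lasts 1/12 s, in which the tool goes at most 41.7 mm and 7.16 degrees, less where a joint would pass 70% of its speed; a pose out of reach is approached as far as the arm can. A call with a number of a shift or a turn outside -1 to 1 is refused whole. A call with a gripper value outside its range is refused whole. The fingers move at their own pace and stop on an object; "squeeze" is the grip in N (left out, the last holds). Time passes only in rows, so rows that repeat a pose let the fingers close. It gives the time, the measured TCP pose, the force and the opening at its end, in the units of the state.
- ctrl.get_obs(): the state, without advancing time (a new reading comes with each control period).
- ctrl.grab_frame(name): name is "side" or "top" or "wrist"; returns the picture (420x560x3 uint8, red, green, blue); there is no depth.
- ctrl.calibration(name): a dict with "camera_matrix" (3x3 intrinsics, pixels), "world_from_camera" (4x4, takes a point from camera to world coordinates). Camera axes: x right, y down, z forward; pixel columns grow to the right and rows downward; lengths in m; the calibration is good to about 2 mm. A picture is of the moment at which its call begins: read the wrist's pose just before it. calibration takes no time and is no camera call; for the wrist camera it gives the pose at the moment of the call.
- ctrl.sign_off(): hands the job in, once; it reports no verdict.
The state is a dict: "time": time; "joint_pos": joint angles; "dq": joint speeds; "joint_torque": joint torques, N m; "ee_pos": TCP position; "tool_rot": TCP orientation; "ft_force": force on the tool from outside, world axes, zero at the start; "torque": the same for the moment, N m; "width": finger opening in m.
Only numpy, scipy, OpenCV 4.12 (cv2) and the standard library are available. Lean on these libraries where they do the work, as an engineer would, in place of code of your own. Each camera call takes 0.05 s, during which the arm holds its last target. There are 200 camera calls.

TASK

The wiring duct's cover is hooked on but still stands proud. Starting at the duct's left end as the robot sees it, run the fingertips along the cover to its right end in one pass, staying on or just above the cover all the way, and press each of its four lengths down flush in turn with a gentle push. Do not prise a cover up, and leave the loose breaker, relay and screwdriver where they are; finish with the hand clear.

Things in the scene. Friction and masses are not known exactly. Their poses are not given: they have to be found in the camera images.
- panel: orange mounting plate fixed on the bench, 370 (x) x 520 (y) x 8 mm, turned by up to 0.3 rad; origin at the centre of its underside, x away from the robot, y to its left, z up. The covered grey slotted duct, 40 mm wide and 400 mm long, runs along its y axis through the centre. At the plate's far edge lies a lower open duct (x 140 to 180 mm, 48 mm above the bench)
- drive_top (a point): centre of the top of the dark grey drive screwed to the plate on the robot's side of the duct: 100 (x) x 200 (y) mm, top 74 mm above the bench; its nearest face is 45 mm from the duct. Axes as the panel
- terminals_top (a point): centre of the top of the row of terminals on the rail beyond the duct: 46 (x) x 174 (y) mm, 53 mm above the bench. Axes as the panel
- run_start (a point): point at the left (+y) end of the covered duct, on its centre line at the height of the finished (flush) cover top, 68 mm above the bench; here the first cover length is hooked on. Axes as the panel
- run_end (a point): the same point at the right (-y) end, 388 mm from run_start; axes as the panel
- cover1 (a joint): angle (rad) of the first, leftmost light grey cover length, 94 x 43 x 2.5 mm. 0 is flush (a stop), larger is more open; starts at 0.07 to 0.13 (right end 7 to 12 mm proud). It turns about its hooked left (+y) end, 1.5 mm right of run_start, where it stays flush; its right end stands up
- cover2 (a joint): the same for the second length. The four lengths follow one another at 97 mm pitch from run_start, all hooked at their left ends, raised at their right ends
- cover3 (a joint): the same for the third length. Each length stays where it is left; closing it takes about 1.5 N of push at its right end, more nearer the hook (0.14 N m about the hook)
- cover4 (a joint): the same for the fourth, rightmost length
- cover1_edge (a point): middle of the top edge of the first length's right-hand, raised end; 68 mm above the bench when flush
- cover2_edge (a point): the same on the second length
- cover3_edge (a point): the same on the third length
- cover4_edge (a point): the same on the fourth length
- breaker: loose white two-pole circuit breaker with two blue toggles, 85 x 36 x 75 mm high, 220 g, standing on the plate clear of the duct; origin at the centre of its underside
- relay: loose small amber plug-in relay with a black foot, 28 x 22 x 38 mm high, 35 g, standing on the plate clear of the duct; origin at the centre of its underside
- screwdriver: loose screwdriver, 190 mm long, lying on the plate between duct and robot about parallel to the duct; origin under its middle, x along it towards the tip

How it is judged:
On the way, in this order (a step that is already met when the one before it is completed fails the run):
1. the fingertips come down over the duct's left end (TCP within 45 mm of run_start along the duct, 50 mm sideways, 55 mm above) (y of the grasp point in the frame of run_start between -0.045 and 0.045 m and x of the grasp point in the frame of run_start between -0.05 and 0.05 m and z of the grasp point in the frame of run_start below 0.055 m), for 0.05 s.
2. the first (leftmost) length is pressed flush (value of joint cover1 below 0.027 rad), for 0.05 s.
3. then the second (value of joint cover2 below 0.027 rad), for 0.05 s.
4. then the third (value of joint cover3 below 0.027 rad), for 0.05 s.
5. then the fourth, and the fingertips reach the right end (TCP within 45 mm of run_end along the duct) (value of joint cover4 below 0.027 rad and y of the grasp point in the frame of run_end below 0.045 m and z of the grasp point in the frame of run_end below 0.055 m), for 0.05 s.
At the end, for the whole second after the job is handed in: All four cover lengths lie flush: each under 0.027 rad, that is its raised end within 2.5 mm of flush; breaker, relay and screwdriver within 15 mm of where they stood (value of joint each of cover1, cover2, cover3, cover4 below 0.027 rad and distance of each of breaker, relay, screwdriver from where it was at the start of the episode below 0.015 m); the robot touches nothing.
It fails at once if mid-pass (first length down, last still up) the TCP is over 55 mm above the flush cover or over 50 mm beside its centre line (value of joint cover1 below 0.027 rad and value of joint cover4 above 0.04 rad and (z of the grasp point in the frame of run_start above 0.055 m or x of the grasp point in the frame of run_start above 0.05 m or x of the grasp point in the frame of run_start below -0.05 m)).
It fails at once if the fingers push on the panel or cover with more than 40 N (contact force between the fingers and panel above 40 N).
It fails at once if a cover length is prised up beyond 0.2 rad (value of joint any of cover1, cover2, cover3, cover4 above 0.2 rad).
It fails at once if the breaker, relay or screwdriver is moved, lifted or carried (more than 15 mm) (distance of any of breaker, relay, screwdriver from where it was at the start of the episode above 0.015 m).
It also fails if it takes over 45 s, if anything falls off the work surface, if the arm or the gripper's body presses on something with over 40 N, if the wrist force passes 120 N, or if a joint passes its speed limit or range.

## Working session

There is one attempt and no reset: what is moved stays moved. The work goes in short steps, Python scripts to look and compute and a tool call to move; the robot and the scene stay as the last step left them, time stands still between calls to the robot, and variables do not carry over. Pictures are saved under pics/ and viewed, about 8 in all and at most 12, crops included, and the job is handed in when it is done.

Besides the shell and the picture viewer there is one more tool, called after ">>>" by a JSON object that holds its "method" and its "body", one argument or row to a line. arm_command: Moves the arm, as the interface text tells. Shift numbers are shares of 200 mm and turn numbers shares of 180 degrees, none past 1 either way. Its arguments: {"type":"object","properties":{"rows":{"type":"array"},"squeeze":{"type":"number"}},"required":["rows"]}

```bash
mkdir -p pics; python3 - <<'E'
from station import ctrl
import cv2,numpy as np
o=ctrl.get_obs();print({k:np.round(o[k],3) for k in o})
for n in("top","side"):
    f=ctrl.grab_frame(n);cv2.imwrite(f"pics/{n}0.png",f[:,:,::-1])
    c=ctrl.calibration(n);print(n,np.round(c["camera_matrix"],1).tolist(),np.round(c["world_from_camera"],3).tolist())
E
```

```text
{'time': np.float64(0.0), 'joint_pos': array([ 1.145,  0.327, -0.194,  1.052,  0.   ,  1.437]), 'dq': array([-0.   ,  0.   , -0.001,  0.   ,  0.001, -0.001]), 'joint_torque': array([ 1.0000e-03, -4.4340e+01,  2.6244e+01,  1.6000e-02, -0.0000e+00,
        0.0000e+00]), 'ee_pos': array([0.158, 0.526, 0.249]), 'tool_rot': array([-1.573,  0.   , -0.292]), 'ft_force': array([-0.259,  0.683,  0.369]), 'torque': array([-0.018, -0.01 ,  0.028]), 'width': np.float64(0.086)}
top [[494.8, 0.0, 277.8], [0.0, 494.8, 214.3], [0.0, 0.0, 1.0]] [[0.018, -0.99, 0.14, 0.381], [-1.0, -0.015, 0.026, 0.018], [-0.024, -0.14, -0.99, 1.091], [0.0, 0.0, 0.0, 1.0]]
side [[403.7, 0.0, 281.1], [0.0, 403.7, 208.4], [0.0, 0.0, 1.0]] [[-0.834, -0.347, 0.429, 0.248], [-0.552, 0.553, -0.625, 0.451], [-0.02, -0.758, -0.652, 0.522], [0.0, 0.0, 0.0, 1.0]]
```

View pics/top0.png

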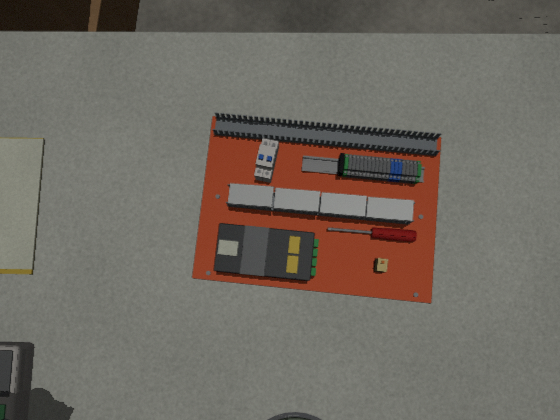

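View pics/side0.png

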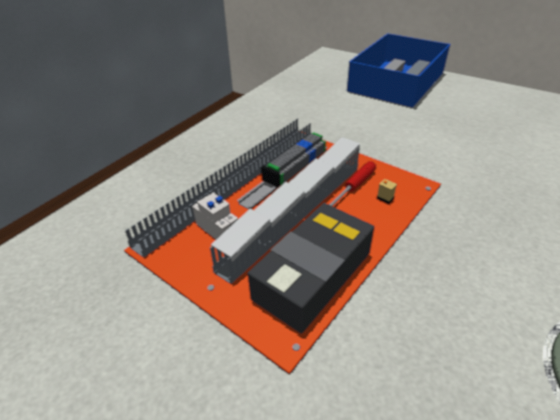

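The top view shows the duct cover from about (229,195) at its left end to (413,210) at its right. The breaker is beyond it at (265,160), the drive is near-left, and the screwdriver and relay are near-right. The side view agrees.

```bash
cat > h.py <<'E'
from station import ctrl
import cv2,numpy as np
from scipy.spatial.transform import Rotation as R
def cast(cal,uv,z):
    K=np.array(cal["camera_matrix"]);T=np.array(cal["world_from_camera"])
    uv=np.atleast_2d(uv).astype(float)
    d=np.c_[uv,np.ones(len(uv))]@np.linalg.inv(K).T@T[:3,:3].T
    return T[:3,3]+d*((z-T[2,3])/d[:,2])[:,None]
E
python3 - <<'E'
from h import *
f=cv2.imread("pics/top0.png");c=ctrl.calibration("top")
hsv=cv2.cvtColor(f,cv2.COLOR_BGR2HSV)
org=cv2.inRange(hsv,(3,150,100),(14,255,255))
cs=max(cv2.findContours(org,0,1)[0],key=cv2.contourArea)
w=cast(c,cs[:,0],.008)[:,:2].astype(np.float32)
r=cv2.minAreaRect(w);print("panel",r,cv2.boxPoints(r).round(3).tolist())
g=cv2.inRange(hsv,(0,0,125),(180,60,255))
m=np.zeros_like(g);m[180:225,222:420]=255;g&=m
n,l,s,ce=cv2.connectedComponentsWithStats(g)
k=np.array([i for i in range(1,n) if s[i,4]>200]);print(s[k])
sel=np.isin(l,k).astype(np.uint8)
for i in k:
    p=cv2.findContours((l==i).astype(np.uint8),0,1)[0][0][:,0]
    r=cv2.minAreaRect(cast(c,p,.072)[:,:2].astype(np.float32));print(np.round(r[0],4),np.round(r[1],4),r[2])
p=np.vstack([q[:,0] for q in cv2.findContours(sel,0,1)[0]])
r=cv2.minAreaRect(cast(c,p,.071)[:,:2].astype(np.float32));print("all",r,cv2.boxPoints(r).round(3).tolist())
# loose items
for nm,lo,hi,z,box in (("relay",(14,60,120),(30,255,255),.038,(250,280,360,400)),("breaker",(0,0,140),(180,50,255),.07,(135,183,250,280))):
    q=cv2.inRange(hsv,lo,hi);mm=np.zeros_like(q);mm[box[0]:box[1],box[2]:box[3]]=255;y,x=np.nonzero(q&mm)
    P=cast(c,np.c_[x,y],z);print(nm,P.mean(0).round(3),P.min(0).round(3),P.max(0).round(3))
v=cv2.resize(f[120:300,190:450],None,fx=3,fy=3,interpolation=cv2.INTER_CUBIC);cv2.imwrite("pics/crop.png",v)
E
```

```text
panel ((0.5532814860343933, -0.04180598258972168), (0.5171316266059875, 0.3677240014076233), 85.10487365722656) [[0.3479999899864197, -0.2840000092983246], [0.7139999866485596, -0.3149999976158142], [0.7590000033378601, 0.20000000298023224], [0.3919999897480011, 0.23199999332427979]]
[[228 184  45  22 849]
 [274 188  46  23 875]
 [320 193  47  23 889]
 [367 197  47  24 916]]
[0.5661 0.1039] [0.091  0.0422] 86.2985610961914
[0.5575 0.0066] [0.0925 0.042 ] 86.01548767089844
[ 0.5491 -0.09  ] [0.0934 0.0421] 85.93478393554688
[ 0.5411 -0.1867] [0.0943 0.042 ] 86.02135467529297
all ((0.5538270473480225, -0.04241146147251129), (0.38440144062042236, 0.0435330793261528), 85.0578384399414) [[0.515999972820282, -0.23199999332427979], [0.5590000152587891, -0.23600000143051147], [0.5920000076293945, 0.1469999998807907], [0.5490000247955322, 0.1509999930858612]]
relay [ 0.426 -0.176  0.038] [ 0.412 -0.186  0.038] [ 0.44  -0.165  0.038]
breaker [0.65  0.073 0.07 ] [0.604 0.05  0.07 ] [0.687 0.097 0.07 ]
```

View pics/crop.png

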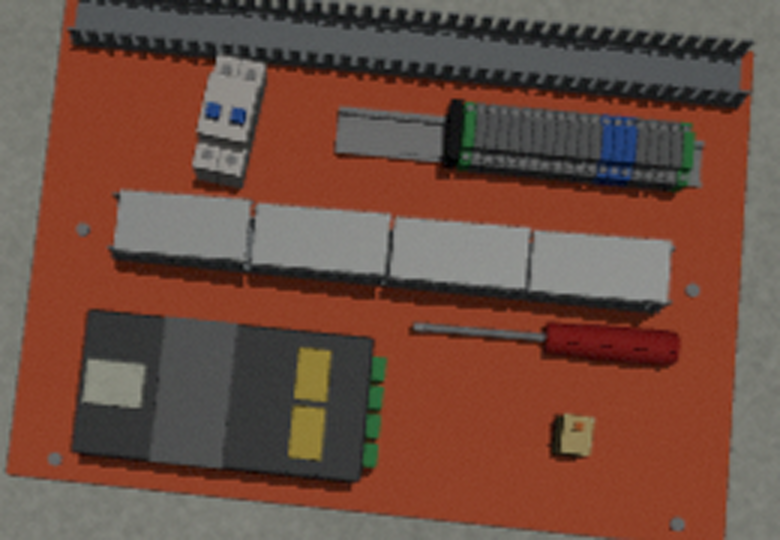

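>>> {"method": "arm_command", "body": {
  "rows": [
    [0,1,0,-0.5,0,-0.0656,0],
    [0,1,0,-0.5,0,-0.0656,0],
    [0,1,0,-0.5,0,-0.0656,0],
    [0,1,0,-0.5,0,-0.0656,0],
    [0,1,0,-0.5,0,-0.0656,0],
    [0,1,0,-0.5,0,-0.0656,0],
    [0,1,0,-0.5,0,-0.0656,0],
    [0,1,0,-0.5,0,-0.0656,0]
  ],
  "squeeze": 20
}}

```text
time: 0.77
ee_pos: [0.3213, 0.3722, 0.2492]
tool_rot: [-1.572, 0.001, -0.088]
ft_force: [0.4, 0.5, -0.2]
width: -0.0001
```

>>> {"method": "arm_command", "body": {
  "rows": [
    [0,0.9,0.1,-0.7,0,0,0],
    [0,0.9,0.1,-0.7,0,0,0],
    [0,0.9,0.1,-0.7,0,0,0],
    [0,0.9,0.1,-0.7,0,0,0],
    [0,0.9,0.1,-0.7,0,0,0],
    [0,0.9,0.1,-0.7,0,0,0],
    [0,0.9,0.1,-0.7,0,0,0],
    [0,0.9,0.1,-0.7,0,0,0]
  ]
}}

```text
time: 1.43
ee_pos: [0.488, 0.2172, 0.2285]
tool_rot: [-1.572, 0.003, -0.089]
ft_force: [-0.2, 1.1, -0.2]
width: -0.0001
```

>>> {"method": "arm_command", "body": {
  "rows": [
    [0,0.435,0.34,-0.34,0,0,0],
    [0,0.435,0.34,-0.34,0,0,0],
    [0,0.435,0.34,-0.34,0,0,0],
    [0,0.435,0.34,-0.34,0,0,0],
    [0,0.435,0.34,-0.34,0,0,0],
    [0,0.435,0.34,-0.34,0,0,0]
  ]
}}

```text
time: 1.93
ee_pos: [0.5671, 0.1435, 0.1603]
tool_rot: [-1.572, 0.005, -0.087]
ft_force: [-0.1, -0.2, 0.4]
width: -0.0001
```

```bash
python3 - <<'E'
from h import *
o=ctrl.get_obs();print(o["ee_pos"],o["tool_rot"])
f=ctrl.grab_frame("wrist");cv2.imwrite("pics/wrist1.png",f[:,:,::-1])
s=ctrl.grab_frame("side");cv2.imwrite("pics/side1.png",s[:,:,::-1])
c=ctrl.calibration("wrist");print(np.round(c["camera_matrix"],1).tolist(),np.round(c["world_from_camera"],3).tolist())
E
```

```text
[0.56705614 0.14346656 0.16032904] [-1.57172089  0.00463091 -0.08688877]
[[338.5, 0.0, 279.6], [0.0, 338.5, 209.5], [0.0, 0.0, 1.0]] [[0.085, 0.962, 0.26, 0.502], [0.996, -0.082, -0.023, 0.149], [-0.001, 0.261, -0.965, 0.286], [0.0, 0.0, 0.0, 1.0]]
```

View pics/wrist1.png

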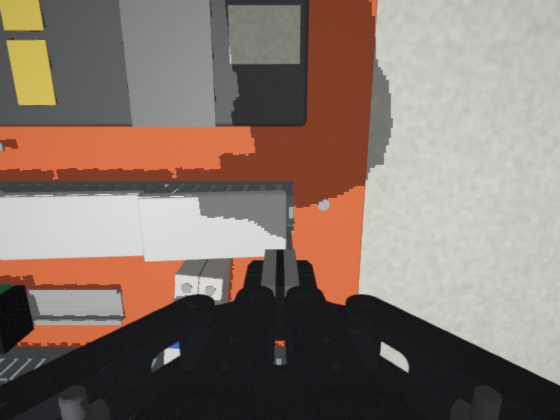

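View pics/side1.png

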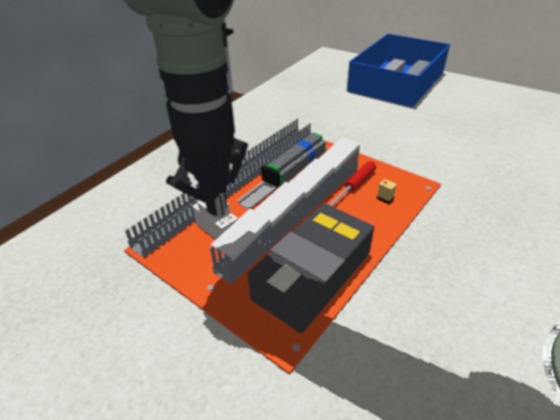

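The wrist view shows the cover's left end at about column 288 (rows 192 to 256), with the first seam near column 143 and the breaker beyond. The shut fingers are above the left end.

```bash
python3 - <<'E'
from h import *
c=ctrl.calibration("wrist")
print(cast(c,[[288,192],[286,250]],.068).round(4));print(cast(c,[[138,194],[145,260]],.078).round(4))
y=np.array([.086,.996]);C=np.array([.5535,-.042]);x=np.array([.996,-.086])
for nm,s in (("start",.194),("e1",.194-95.5e-3),("e2",.194-192.5e-3),("e3",.194-289.5e-3),("e4",.194-386.5e-3),("end",-.194)): print(nm,(C+s*y).round(4))
E
```

```text
[[0.5499 0.15   0.068 ]
 [0.5906 0.1454 0.068 ]]
[[0.541  0.0557 0.078 ]
 [0.5857 0.0516 0.078 ]]
start [0.5702 0.1512]
e1 [0.562  0.0561]
e2 [ 0.5536 -0.0405]
e3 [ 0.5453 -0.1371]
e4 [ 0.5369 -0.2337]
end [ 0.5368 -0.2352]
```

>>> {"method": "arm_command", "body": {
  "rows": [
    [0,0.0125,0.26,0,0,0,0],
    [0,0.0125,0.26,0,0,0,0],
    [0,0.0125,0.26,0,0,0,0],
    [0,0.0125,0.26,0,0,0,0]
  ]
}}

```text
time: 2.37
ee_pos: [0.5688, 0.1442, 0.1098]
tool_rot: [-1.572, 0.004, -0.085]
ft_force: [-0.1, 0.3, -0.1]
width: 0.0003
```

>>> {"method": "arm_command", "body": {
  "rows": [
    [0,0,0,-0.19,0,0,0],
    [0,0,0,-0.38,0,0,0],
    [0,0,0,-0.38,0,0,0],
    [0,0,0,-0.38,0,0,0]
  ]
}}

```text
time: 2.7
ee_pos: [0.5634, 0.0672, 0.1119]
tool_rot: [-1.571, 0.001, -0.088]
ft_force: [0.4, -0.2, 0.5]
width: 0.0
```

>>> {"method": "arm_command", "body": {
  "rows": [
    [0,0,0.05,0,0,0,0],
    [0,0,0.08,0,0,0,0],
    [0,0,0.1,0,0,0,0],
    [0,0,0.115,0,0,0,0],
    [0,0,0.115,0,0,0,0]
  ]
}}

```text
time: 3.12
ee_pos: [0.563, 0.0679, 0.0881]
tool_rot: [-1.571, 0.003, -0.087]
ft_force: [0.3, -0.2, 0.1]
width: -0.0
```

>>> {"method": "arm_command", "body": {
  "rows": [
    [0,0,0.005,0,0,0,0],
    [0,0,0.008,0,0,0,0],
    [0,0,0.008,0,0,0,0]
  ]
}}

```text
time: 3.37
ee_pos: [0.5629, 0.0683, 0.0866]
tool_rot: [-1.571, 0.003, -0.086]
ft_force: [0.1, 0.6, 2.8]
width: 0.0
```

>>> {"method": "arm_command", "body": {
  "rows": [
    [0,0,0.005,0,0,0,0],
    [0,0,0.005,0,0,0,0]
  ]
}}

```text
time: 3.53
ee_pos: [0.563, 0.0683, 0.0864]
tool_rot: [-1.571, 0.002, -0.086]
ft_force: [-2.3, -1.4, 7.3]
width: 0.0003
```

>>> {"method": "arm_command", "body": {
  "rows": [
    [0,0,-0.11,0,0,0,0],
    [0,0,-0.11,-0.16,0,0,0],
    [0,0,-0.11,-0.33,0,0,0],
    [0,0,-0.11,-0.495,0,0,0],
    [0,0,-0.11,-0.495,0,0,0],
    [0,0,-0.11,-0.495,0,0,0]
  ]
}}

```text
time: 4.03
ee_pos: [0.5542, -0.0316, 0.1082]
tool_rot: [-1.571, 0.003, -0.089]
ft_force: [0.9, 0.6, 0.8]
width: -0.0001
```

```bash
python3 - <<'E'
from h import *
a=ctrl.grab_frame("side")[130:310,180:400,::-1]
cv2.imwrite("pics/side2.png",cv2.resize(a,None,fx=3,fy=3,interpolation=cv2.INTER_CUBIC))
E
```

```text
(no output)
```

View pics/side2.png

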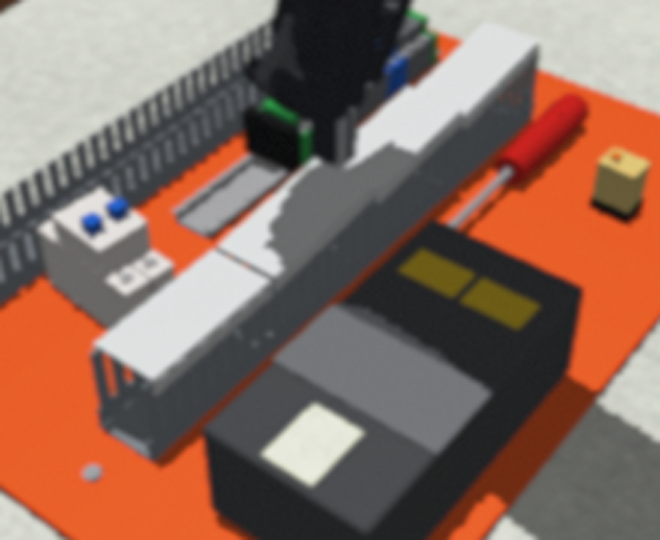

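The picture shows cover 1 flush with the duct, with a clean seam at about (250,263), and cover 2 still raised. I'll press cover 2 next.

>>> {"method": "arm_command", "body": {
  "rows": [
    [0,0,0.05,0.01,0,0,0],
    [0,0,0.08,0.01,0,0,0],
    [0,0,0.1,0.01,0,0,0],
    [0,0,0.108,0.01,0,0,0],
    [0,0,0.112,0.01,0,0,0],
    [0,0,0.114,0.01,0,0,0],
    [0,0,0.114,0.01,0,0,0]
  ]
}}

```text
time: 4.67
ee_pos: [0.5543, -0.0275, 0.0862]
tool_rot: [-1.57, 0.003, -0.086]
ft_force: [-2.6, 0.9, 10.4]
width: 0.0001
```

>>> {"method": "arm_command", "body": {
  "rows": [
    [0,0,-0.11,0,0,0,0],
    [0,0,-0.11,-0.16,0,0,0],
    [0,0,-0.11,-0.33,0,0,0],
    [0,0,-0.11,-0.49,0,0,0],
    [0,0,-0.11,-0.49,0,0,0],
    [0,0,-0.11,-0.49,0,0,0]
  ]
}}

```text
time: 5.17
ee_pos: [0.5456, -0.1259, 0.1075]
tool_rot: [-1.569, 0.004, -0.088]
ft_force: [0.5, 0.5, 0.0]
width: 0.0001
```

>>> {"method": "arm_command", "body": {
  "rows": [
    [0,0,0.05,0,0,0,0],
    [0,0,0.08,0,0,0,0],
    [0,0,0.1,0,0,0,0],
    [0,0,0.108,0,0,0,0],
    [0,0,0.112,0,0,0,0],
    [0,0,0.112,0,0,0,0]
  ]
}}

```text
time: 5.67
ee_pos: [0.5453, -0.1248, 0.086]
tool_rot: [-1.569, 0.004, -0.086]
ft_force: [-4.1, 1.6, 13.9]
width: 0.0001
```

>>> {"method": "arm_command", "body": {
  "rows": [
    [0,0,-0.11,0,0,0,0],
    [0,0,-0.11,-0.16,0,0,0],
    [0,0,-0.11,-0.33,0,0,0],
    [0,0,-0.11,-0.49,0,0,0],
    [0,0,-0.11,-0.49,0,0,0],
    [0,0,-0.11,-0.49,0,0,0]
  ]
}}

```text
time: 6.17
ee_pos: [0.5367, -0.2228, 0.1071]
tool_rot: [-1.568, 0.005, -0.088]
ft_force: [-0.1, 0.4, -0.8]
width: 0.0001
```

>>> {"method": "arm_command", "body": {
  "rows": [
    [0,0,0.05,0,0,0,0],
    [0,0,0.08,0,0,0,0],
    [0,0,0.1,0,0,0,0],
    [0,0,0.106,0,0,0,0],
    [0,0,0.11,0,0,0,0],
    [0,0,0.11,0,0,0,0]
  ]
}}

```text
time: 6.67
ee_pos: [0.5365, -0.2214, 0.0861]
tool_rot: [-1.568, 0.005, -0.086]
ft_force: [-3.8, 2.3, 13.1]
width: -0.0004
```

Cover 4 hit its stop, at 13 N. I'll lift clear and back away so I can check.

>>> {"method": "arm_command", "body": {
  "rows": [
    [0,0,-0.2,0,0,0,0],
    [0,0,-0.4,0,0,0,0],
    [0,0,-0.6,0,0,0,0],
    [0,0,-0.8,0,0,0,0],
    [0,0,-0.8,-0.4,0,0,0],
    [0,0,-0.8,-0.8,0,0,0],
    [0,0,-0.8,-0.8,0,0,0],
    [0,0,-0.8,-0.8,0,0,0]
  ]
}}

```text
time: 7.33
ee_pos: [0.5235, -0.3822, 0.2451]
tool_rot: [-1.568, 0.005, -0.085]
ft_force: [-0.1, -0.7, 0.2]
width: -0.0001
```

```bash
python3 - <<'E'
from h import *
a=ctrl.grab_frame("side");b=ctrl.grab_frame("top");cv2.imwrite("pics/top3.png",b[:,:,::-1])
s=cv2.resize(a[120:310,180:410,::-1],None,fx=3,fy=3,interpolation=cv2.INTER_CUBIC);cv2.imwrite("pics/side3.png",s)
d=cv2.absdiff(cv2.imread("pics/top0.png"),b[:,:,::-1]).max(2)
for n,(r0,r1,c0,c1) in dict(breaker=(135,183,250,282),driver=(224,245,322,420),relay=(255,275,370,392)).items(): print(n,(d[r0:r1,c0:c1]>40).sum())
print(ctrl.get_obs()["ee_pos"],ctrl.get_obs()["ft_force"])
E
```

```text
breaker 0
driver 13
relay 13
[ 0.52267536 -0.385221    0.24401415] [ 1.47893163 -0.33009614 -0.96000202]
```

View pics/side3.png

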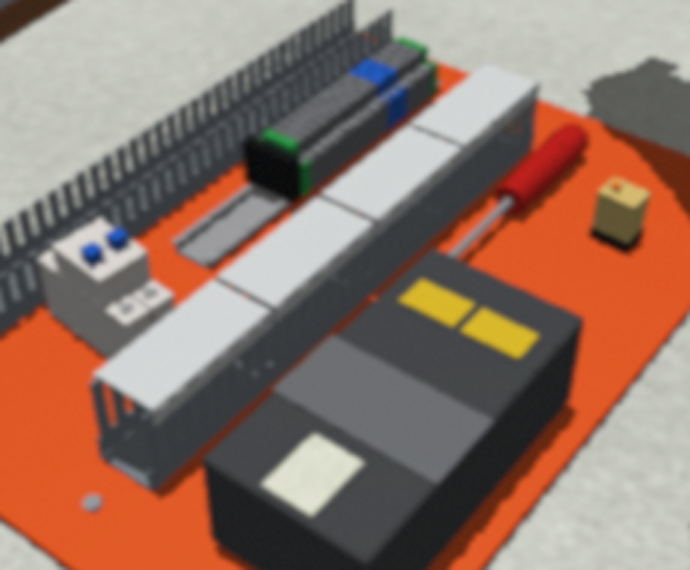

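View pics/top3.png

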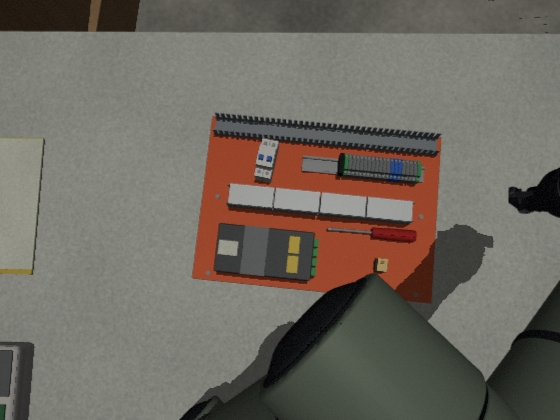

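All four lengths lie in one flush plane, with clean seams at about (245,293), (347,210) and (437,137) in the side crop. The loose parts are unmoved and the hand is clear.

```bash
python3 -c "
from station import ctrl
ctrl.sign_off()"
```

```text
the job is handed in; nothing more can be done
```

I pressed all four cover lengths down in one left-to-right pass and handed the job in at about 7.4 s; no verdict was reported.

- **Pressing:** With the fingers shut, I came down over the duct's left end and pushed each length near its raised right end until it hit its stop. The upward push read 7, 10, 14 and 13 N in turn, against the 40 N limit. At each stop the TCP was about 86 mm above the bench. Between presses the TCP stayed about 40 mm above the flush cover and on its centre line.
- **Covers:** The last side picture shows all four lengths in one flush plane with clean seams. I judged this from the picture and the stop heights, not from a measured angle.
- **Loose parts:** Comparing the top view before and after showed no pixel change at the breaker. At the screwdriver and relay 13 pixels each changed; I took this as shadow, as both sit in the same place in the pictures.
- **Hand:** It ended clear, beyond the right end with the TCP about 0.24 m above the bench. The last force reading was 1.8 N with nothing near the hand, a little above the earlier free-air readings of up to about 1.3 N.
- **Measurements:** The wrist camera and the top camera agreed on the duct's position to about 3 mm.

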